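# Clear the coating stage into basket and scrap box

## Robot

A 6-joint arm with a two-finger parallel gripper is mounted at the origin on the work surface. World frame = base frame: x ahead of the robot, y to its left, z up, the work surface at z = 0. Lengths are in mm, angles in rad, forces in N, time in s.
With the tool pointing down it reaches from about 400 to 925 mm from the base axis. Payload 12.5 kg.
Tool frame: the origin (TCP) lies midway between the tips of the shut fingers; the grasp point (between the pads) lies 19 mm behind it; z points along the fingers, y is the line along which they close (so a half turn about z gives the same grasp; the last joint's range is limited). The gripper opens to 95 mm and grips with 3 to 60 N. Pads are 20 mm wide; open, the fingers measure 119 mm over their backs; the gripper's body (75 mm by 180 mm) begins 59 mm behind the grasp point.
Start: joints at [-1.276, 0.491, 1.559, -0, 1.092, -0.106], TCP at [243.871, -575.477, 214.661] pointing down, gripper open.
Joint ranges: [-3.1, 3.1], [-0.84, 2.19], [0.05, 2.79], [-1.13, 4.28], [0.06, 2.93], [-2.69, 2.69]. Speed limits (rad/s): [2.22, 2.22, 2.79, 3.14, 3.14, 3.14].

## Interface

Orientations are given as [roll, pitch, yaw] about the fixed x, y, z axes, in that order (R = Rz(yaw) Ry(pitch) Rx(roll)).
In Python, from cell import env gives the robot as it stands.
- The arm moves only by the shell command python3 -m inch 'ROWS'. ROWS is JSON, a list of rows, each a list of 7 numbers: the turn, a rotation vector about the tool's x, y, z in rad, then the shift along the tool's x, y, z in cm, then the closure, from -1 (fully open) to 1 (shut). A call has 1 to 20 rows; each row shifts and turns the commanded pose from where the row before left it, along the tool's axes as they then stand; what a row does not reach is not made up. A row lasts 1/8 s, in which the tool goes at most 62.5 mm and 10.7 degrees, less where a joint would pass 70% of its speed; a pose out of reach is approached as far as the arm can. A call with a gripper value outside its range is refused whole. The fingers move at their own pace and stop on an object; the grip force is fixed at half the most. Time passes only in rows, so rows that do not move let the fingers close. It gives the time, the measured TCP pose, the force, the opening and the grip force at its end, in the units of the state.
- env.state(): the state, without advancing time (a new reading comes with each control period).
- env.read_camera(name): name is "scene" or "top" or "wrist"; returns a dict with "img" (384x512x3 uint8, red, green, blue), "depth" (384x512 float32, mm along the optical axis (not along the pixel's ray), 0 where there is no reading), "fx", "fy", "cx", "cy" (pixels), "position" and "orientation" of the camera in the world. Camera axes: x right, y down, z forward; pixel columns grow to the right and rows downward; lengths in mm; the calibration is good to about 2 mm. A picture is of the moment at which its call begins.
- env.job_done(): hands the job in; it is judged then, once.
Trained networks look in a picture, given as the dict that the camera call returned (one of the last four; its "shot" number tells which), for a name from the list of things; names that differ only in an ending like _2 or _b are one class to them, and where a whole thing is asked for, a point or a joint stands for the part that bears it (a point fixed in the world has none). Each returns a list of dicts, best first, with "score" (0 to 1); they miss things now and then, are a little off and sometimes report something else, mostly with a low value. They report only what shows in the picture. A call takes as long as a camera call.
- env.find_in(picture, target): "centre" ([x, y, z] in mm, in the coordinates of the camera as it stood for that picture, good to about 4 mm: the middle of the surface that is visible of it).
- env.trace(picture, target): "mask" (384x512 bool, what is visible of it).
The state is a dict: "t": time; "joints": joint angles; "qvel": joint speeds; "tau": joint torques, N m; "eef_pos": TCP position; "tcp_rot": TCP orientation; "ft_force": force on the tool from outside, world axes, zero at the start; "moment": the same for the moment, N m; "opening": opening from 0.0 (shut) to 1.0 (fully open); "grip_force": force on a finger pad.
Only numpy, scipy, OpenCV 4.12 (cv2) and the standard library are available. Lean on these libraries where they do the work, as an engineer would, in place of code of your own. Each camera call takes 0.05 s, during which the arm holds its last target. There are 200 camera calls.

## Task

The coating run is over: clear the machine's sloping stage. Put the finished round pot in the wire basket and the square test block in the solid-walled scrap box, each lowered gently until it stands upright on the foam inside (the foam may lie high or low, so feel for it; do not drop the pieces or press them hard into the foam). Do not strike the machine and its bridge above the stage, and leave the other things on the bench where they are.

Things in the scene. Friction and masses are not known exactly. Their poses are not given: they have to be found in the camera images.
- machine: White and black coating machine, 330 mm wide (x), 300 deep (y). Origin on the bench under the middle of its stage; y points from its open front to its rear (towards the robot's left at yaw 0), z up. The black stage rises towards +y at 35 degrees; its outward normal is (0, -0.574, 0.819) in this frame. White cabinet behind the stage: y 125 to 226 mm, 220 mm high.
- stage (a point): Middle of the stage's surface, 130 mm above the machine's origin, axes as the machine's. Stage 100 mm up the slope x 260 mm (x). A steel lip across it, 8 mm high off the slope and 6 mm thick, has its inner face 19 mm down the slope from this point; the pieces rest against it.
- bridge (a point): Middle of the aluminium bridge's underside, over the stage (machine frame y = 32, z = 248 mm). Bar 330 mm (x) x 34 (y) x 36 high on 18 mm posts at x = +-150; nozzles 16 mm thick at y = 36, x = +-60 hang down to z = 219. No room for a gripper from straight above the pieces; the way along the slope's normal is free.
- pot: Round pot, closed aluminium cylinder, diameter 38 mm, height 36 mm, about 60 to 125 g. Origin at the centre of its underside, z along its axis to its top. It starts standing on the stage against the lip, its z along the stage's normal, about 60 mm (along x) to one side of the stage's middle.
- block: Square test block of bare aluminium, 38 x 38 mm, height 36 mm, about 60 to 125 g. Origin at the centre of its underside, z to its top, x and y along its sides. It starts on the stage against the lip like the pot, on the other half.
- basket: Steel wire basket, open on top, fixed to the bench, outside 160 x 160 mm, walls 5 mm thick and 70 mm high. Origin at the centre of its foot, on the bench; sides along x and y. A flat grey foam floor fills it; its top is somewhere from 8 to 46 mm above the bench, changes from run to run and is not measured; it gives about 1 mm at 5 N.
- scrapbox: Scrap box of solid grey plastic, open on top, fixed, 160 x 160 mm outside with a rim lip 8 mm wider all round, walls 5 mm thick and 70 mm high. Origin at the centre of its foot, on the bench. Foam floor as in the basket, its height from 8 to 46 mm, separately unknown.
- dish: Bystander: glass petri dish, 84 mm across, 16 mm high, origin centre of its underside.
- spatula: Bystander: spatula 150 mm long lying on the bench along its x axis.
- wash_bottle: Bystander: white wash bottle, diameter 68 mm, 200 mm high with its spout, origin centre of its underside.
- jar: Bystander: amber jar, diameter 56 mm, 70 mm high, origin centre of its underside.

How it is judged:
By the outcome, as a careful person would: the job done as asked, in the order asked, and still so for the second after the job is handed in, with the robot touching nothing.
It also fails if it takes over 64 s, if anything falls off the work surface, if the arm or the gripper's body presses on something with over 40 N, if the wrist force passes 120 N, or if a joint passes its speed limit or range.

## Working session

There is one attempt and no reset: what is moved stays moved. The work goes in short steps, Python scripts to look and compute and a shell command to move; the robot and the scene stay as the last step left them, time stands still between calls to the robot, and variables do not carry over. Pictures are saved under pics/ and viewed, at most 10 in all, crops included, and the job is handed in when it is done.

```bash
mkdir -p pics; ls
cat > h.py <<'E'
import numpy as np,cv2
from scipy.spatial.transform import Rotation as R
from cell import env
def rot(o): return R.from_euler('xyz',o).as_matrix()
def w(c,p): 
    o=np.array(c["orientation"]); M=o if o.shape==(3,3) else rot(o)
    return M@np.array(p)+np.array(c["position"])
def cloud(c,mask):
    v,u=np.nonzero(mask&(c["depth"]>0)); d=c["depth"][v,u]
    P=np.c_[(u-c["cx"])/c["fx"]*d,(v-c["cy"])/c["fy"]*d,d]
    o=np.array(c["orientation"]); M=o if o.shape==(3,3) else rot(o)
    return P@M.T+np.array(c["position"])
E
python3 - <<'E'
from h import *
s=env.state(); print(s)
for n in ["scene","top"]:
    c=env.read_camera(n); cv2.imwrite(f"pics/{n}1.png",c["img"][:,:,::-1]); print(n,c["position"],c["orientation"],c["fx"])
    for t in ["machine","stage","bridge","pot","block","basket","scrapbox","dish","spatula","wash_bottle","jar"]:
        print(t,[(round(f["score"],2),w(c,f["centre"]).round(0).tolist()) for f in env.find_in(c,t)[:2]])
E
```

```text
pics
{'t': 0.0, 'joints': array([-1.27559778e+00,  4.91560276e-01,  1.55947265e+00,  1.24530312e-05,
        1.09166949e+00, -1.05586777e-01]), 'qvel': array([-0.00161049,  0.0005502 , -0.0004005 ,  0.00086731,  0.00073977,
       -0.00137951]), 'tau': array([-2.31212704e-03, -6.12643147e+01, -2.58183485e+01,  6.92591001e-02,
        4.82590136e-02, -1.07377684e-04]), 'eef_pos': array([ 243.79752065, -575.22089465,  214.05330755]), 'tcp_rot': array([-3.14049023e+00, -1.27941877e-04,  4.00779506e-01]), 'ft_force': array([-0.08473666,  0.75490253, -0.41932818]), 'moment': array([-0.0087194 ,  0.01309777,  0.00499608]), 'grip_force': 0.0, 'opening': 0.9998918263421558}
scene [1356.40430163  -64.09953973 1244.34685798] [-2.47647717  0.00868217  1.62452335] 473.6828348250529
machine [(0.92, [647.0, 249.0, 151.0])]
stage [(0.79, [642.0, 250.0, 154.0]), (0.21, [666.0, 161.0, 155.0])]
bridge [(0.63, [651.0, 249.0, 155.0])]
pot [(0.55, [665.0, 161.0, 155.0])]
block [(0.61, [541.0, 143.0, 155.0])]
basket [(0.77, [650.0, -138.0, 12.0])]
scrapbox [(0.91, [403.0, -305.0, 27.0])]
dish [(0.66, [408.0, -78.0, 13.0])]
spatula [(0.75, [403.0, -301.0, 27.0]), (0.73, [497.0, -67.0, 2.0])]
wash_bottle [(0.89, [672.0, -358.0, 101.0])]
jar [(0.63, [591.0, -448.0, 59.0]), (0.31, [669.0, -355.0, 104.0])]
top [ 466.83734668 -133.88759767 1032.80394856] [-3.04053758  0.02203324 -1.58336682] 359.5718264804511
machine [(0.74, [577.0, 217.0, 214.0])]
stage [(0.83, [576.0, 215.0, 215.0]), (0.65, [411.0, -75.0, 9.0])]
bridge [(0.92, [576.0, 218.0, 212.0])]
pot [(0.54, [653.0, -136.0, 8.0]), (0.48, [657.0, 162.0, 157.0])]
block [(0.62, [532.0, 143.0, 158.0])]
basket [(0.84, [653.0, -136.0, 9.0]), (0.29, [414.0, -72.0, 10.0])]
scrapbox [(0.57, [410.0, -301.0, 16.0])]
dish [(0.85, [413.0, -72.0, 8.0])]
spatula [(0.74, [495.0, -62.0, -2.0])]
wash_bottle [(0.71, [642.0, -346.0, 128.0])]
jar [(0.83, [571.0, -441.0, 73.0])]
```

View pics/scene1.png

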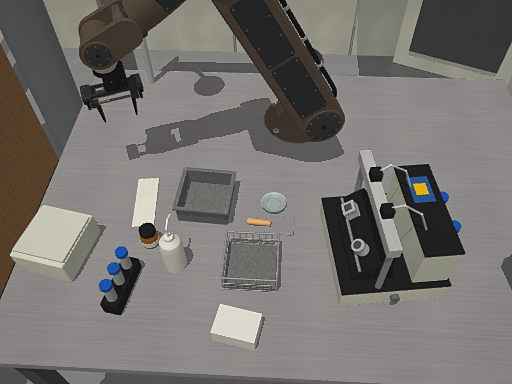

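View pics/top1.png

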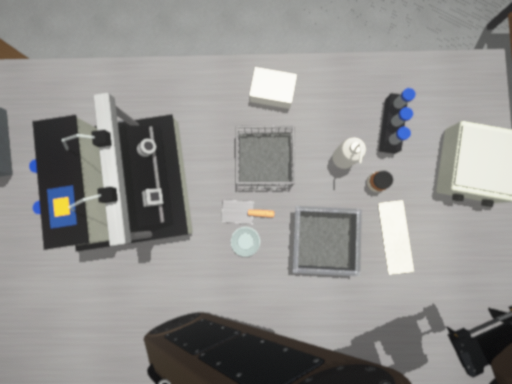

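The scene picture shows the pot at (360,247) and block at (349,209) in front of the bridge, the basket at (251,262) and the scrap box at (207,195). The top picture confirms the layout: pot (148,147), block (152,196), basket (265,158), box (326,240). The machine is slightly yawed.

Run:
```python
from h import *
for n in ["scene","top"]:
    c=env.read_camera(n)
    H,W=c["depth"].shape
    A=cloud(c,np.ones((H,W),bool))
    print(n)
    # bridge top z~284
    b=A[(abs(A[:,2]-284)<6)&(A[:,1]>100)&(A[:,1]<350)&(A[:,0]>380)&(A[:,0]<800)]
    if len(b)>30:
        r=cv2.minAreaRect(b[:,:2].astype(np.float32)); print("bridge top",len(b),r,np.median(b[:,2]))
    cb=A[(abs(A[:,2]-220)<5)&(A[:,1]>150)&(A[:,1]<450)&(A[:,0]>380)&(A[:,0]<800)]
    print("cab top",len(cb),cv2.minAreaRect(cb[:,:2].astype(np.float32)),np.median(cb[:,2]))
    # stage plane: ransac
    S=A[(A[:,0]>450)&(A[:,0]<700)&(A[:,1]>110)&(A[:,1]<230)&(A[:,2]>90)&(A[:,2]<175)]
    rng=np.random.default_rng(0);best=None
    for i in range(500):
        p=S[rng.choice(len(S),3,False)];m=np.cross(p[1]-p[0],p[2]-p[0]);
        if np.linalg.norm(m)<500: continue
        m/=np.linalg.norm(m);m*=np.sign(m[2])
        if abs(m[2]-.819)>.08: continue
        k=abs((S-p[0])@m)<2
        if best is None or k.sum()>best.sum(): best=k
    q=S[best];ce=q.mean(0);m=np.linalg.svd(q-ce)[2][2];m*=np.sign(m[2]);print("plane",len(q),ce,m,"yaw",np.arctan2(m[0],-m[1]))
    for t in ["pot","block"]:
        f=[g for g in env.trace(c,t)]
        for g in f[:2]:
            P=cloud(c,g["mask"]); 
            h=(P-ce)@m
            T=P[abs(h-36)<4]
            print(t,round(g["score"],2),len(P),"med",np.median(P,0).round(),"top",len(T),cv2.minAreaRect(T[:,:2].astype(np.float32)) if len(T)>5 else 0, T.mean(0).round(1) if len(T) else 0,"h95",np.percentile(h,95))
    for t,x,y in [("basket",652,-137),("box",405,-303)]:
        F=A[(abs(A[:,0]-x)<45)&(abs(A[:,1]-y)<45)]
        k=(abs(A[:,0]-x)<110)&(abs(A[:,1]-y)<110)&(abs(A[:,2]-70)<5)
        print(t,"floor",np.median(F[:,2]),"rim",k.sum(),cv2.minAreaRect(A[k][:,:2].astype(np.float32)) if k.any() else 0)
```

```text
scene
bridge top 1137 ((581.9871215820312, 234.8339385986328), (331.82330322265625, 111.90247344970703), 7.869592189788818) 283.22115589614964
cab top 3311 ((577.2364501953125, 289.76702880859375), (312.7456359863281, 204.9801025390625), 8.098528861999512) 219.59839970466237
plane 1139 [590.43770528 170.99780031 133.04043868] [ 0.07488016 -0.56534847  0.82144633] yaw 0.13168310221835136
pot 0.74 230 med [665. 163. 155.] top 118 ((660.4271240234375, 154.9799346923828), (34.21302795410156, 29.662227630615234), 23.24417495727539) [660.5 155.3 159.3] h95 38.98753267677328
block 0.84 241 med [540. 144. 157.] top 132 ((533.5797729492188, 138.39451599121094), (41.007957458496094, 33.110286712646484), 6.329779624938965) [533.9 138.4 159.6] h95 40.02004985967432
basket floor 9.870683346270653 rim 349 ((650.4082641601562, -135.64276123046875), (160.51605224609375, 163.86326599121094), 89.3204116821289)
box floor 13.424680620294794 rim 721 ((417.1702880859375, -296.6526794433594), (177.39320373535156, 182.30419921875), 86.32801818847656)
top
bridge top 2120 ((581.6441650390625, 234.880661010742
[... 276 characters left out ...]
0.5672191   0.81959634] yaw 0.14145131161718918
pot 0.6 233 med [655. 159. 159.] top 173 ((657.8486938476562, 156.47555541992188), (31.331449508666992, 34.74622344970703), 68.47452545166016) [657.7 156.1 160.1] h95 39.10248987994596
block 0.53 255 med [530. 142. 160.] top 212 ((531.2483520507812, 140.25677490234375), (36.11770248413086, 32.333892822265625), 8.346475601196289) [531.1 139.6 160.8] h95 38.68422056652613
basket floor 9.963426510873205 rim 468 ((649.7058715820312, -135.16162109375), (158.76803588867188, 160.68544006347656), 89.44535827636719)
box floor 13.111556951809689 rim 1271 ((416.1990966796875, -295.4657287597656), (176.8959197998047, 176.04183959960938), 86.25093078613281)
```

```bash
cat >> h.py <<'E'
a=0.139; U=np.array([np.cos(a),np.sin(a),0]);V=np.array([-np.sin(a),np.cos(a),0]);Z=np.array([0,0,1.])
N=-.5736*V+.8192*Z; S=.8192*V+.5736*Z
O=608.7*U+84.1*V          # machine origin
RS=np.c_[S,U,-N]          # grasp orientation
def RD(yaw): return R.from_euler('xyz',[np.pi,0,yaw]).as_matrix()
def stage(x,n,s=0): return O+130*Z+x*U+n*N+s*S
def go(p,M=None,st=None):
    st=st or env.state(); C=rot(st["tcp_rot"]); 
    M=C if M is None else M
    print("shift cm (tool axes)",(C.T@(np.array(p)-st["eef_pos"])/10).round(2),"in target axes",(M.T@(np.array(p)-st["eef_pos"])/10).round(2),"turn",R.from_matrix(C.T@M).as_rotvec().round(3))
E
python3 - <<'E'
from h import *
print("O",O, stage(65,36), stage(-62.6,36)); p=stage(65,150); print(p)
go(p); go(p,RD(a+np.pi/2)); go(p,RS)
E
python3 -m inch '[[0,0,0,0,0,-5,-1],[0,0,0,0,0,-5,-1],[0,0,0,0,0,-5,-1],[0,0,0,0,0,-3,-1],[0,0,0.15,0,0,0,-1]]'
```

```text
O [591.17682248 167.62596625   0.        ] [658.41096085 156.18146462 159.4912    ] [532.04165721 138.50212364 159.4912    ]
[667.47098576  91.42175214 252.88      ]
shift cm (tool axes) [ 65.02 -44.88  -3.83] in target axes [ 65.02 -44.88  -3.83] turn [0. 0. 0.]
shift cm (tool axes) [ 65.02 -44.88  -3.83] in target axes [60.18 51.19 -3.82] turn [ 0.     0.    -1.309]
shift cm (tool axes) [ 65.02 -44.88  -3.83] in target axes [51.49 51.19 31.39] turn [ 0.399  0.52  -1.266]
t: 2.12
eef_pos: [244.0, -575.8, 397.5]
tcp_rot: [3.137, -0.0, 0.248]
ft_force: [0.4, 0.3, -0.8]
opening: 0.998
grip_force: 0.0
```

```bash
cat >> h.py <<'E'
def plan(p,M,n,st=None):
    "per-row shift (cm) for a straight path turning evenly in n rows"
    st=st or env.state(); C=rot(st["tcp_rot"]); rv=R.from_matrix(C.T@M).as_rotvec()/n
    d=(np.array(p)-st["eef_pos"])/n/10
    for i in range(n):
        print(rv.round(3).tolist(),(C.T@d).round(2).tolist()); C=C@R.from_rotvec(rv).as_matrix()
E
python3 - <<'E'
from h import *
p=stage(65,230); print(p)
plan(p,RS,16)
E
```

```text
[673.82889798  45.97633987 318.416     ]
[0.028, 0.031, -0.088] [3.56, -3.11, 0.48]
[0.028, 0.031, -0.088] [3.8, -2.77, 0.68]
[0.028, 0.031, -0.088] [4.0, -2.4, 0.87]
[0.028, 0.031, -0.088] [4.17, -2.01, 1.06]
[0.028, 0.031, -0.088] [4.29, -1.61, 1.25]
[0.028, 0.031, -0.088] [4.37, -1.19, 1.42]
[0.028, 0.031, -0.088] [4.41, -0.76, 1.59]
[0.028, 0.031, -0.088] [4.41, -0.32, 1.74]
[0.028, 0.031, -0.088] [4.36, 0.12, 1.88]
[0.028, 0.031, -0.088] [4.27, 0.55, 2.0]
[0.028, 0.031, -0.088] [4.14, 0.98, 2.11]
[0.028, 0.031, -0.088] [3.97, 1.4, 2.21]
[0.028, 0.031, -0.088] [3.75, 1.8, 2.28]
[0.028, 0.031, -0.088] [3.51, 2.19, 2.34]
[0.028, 0.031, -0.088] [3.22, 2.55, 2.38]
[0.028, 0.031, -0.088] [2.91, 2.89, 2.4]
```

```bash
python3 -m inch '[[0.028,0.031,-0.088,3.6,-3.1,0.5,-1],[0.028,0.031,-0.088,3.8,-2.8,0.7,-1],[0.028,0.031,-0.088,4,-2.4,0.9,-1],[0.028,0.031,-0.088,4.2,-2,1.1,-1],[0.028,0.031,-0.088,4.3,-1.6,1.2,-1],[0.028,0.031,-0.088,4.4,-1.2,1.4,-1],[0.028,0.031,-0.088,4.4,-0.8,1.6,-1],[0.028,0.031,-0.088,4.4,-0.3,1.7,-1],[0.028,0.031,-0.088,4.4,0.1,1.9,-1],[0.028,0.031,-0.088,4.3,0.5,2,-1],[0.028,0.031,-0.088,4.1,1,2.1,-1],[0.028,0.031,-0.088,4,1.4,2.2,-1],[0.028,0.031,-0.088,3.7,1.8,2.3,-1],[0.028,0.031,-0.088,3.5,2.2,2.3,-1],[0.028,0.031,-0.088,3.2,2.5,2.4,-1],[0.028,0.031,-0.088,2.9,2.9,2.4,-1],[0,0,0,0,0,0,-1],[0,0,0,0,0,0,-1]]'
python3 - <<'E'
from h import *
print(env.state()["joints"].round(2))
go(stage(65,100),RS)
c=env.read_camera("wrist"); cv2.imwrite("pics/w1.png",c["img"][:,:,::-1])
for t in ["pot","block"]:
    for g in env.trace(c,t)[:2]:
        P=cloud(c,g["mask"]); q=P-stage(0,0); h=q@N; T=q[abs(h-36)<4]
        print(t,round(g["score"],2),len(P),"n",np.percentile(h,[50,90,98]).round(1),"top x",[(T@U).min().round(1),(T@U).max().round(1)],"s",[(T@S).min().round(1),(T@S).max().round(1)])
A=cloud(c,np.ones((384,512),bool))-stage(0,0)
k=(abs(A@U)<30)&(abs(A@S-10)<25); B=A[k]; print("stage n at x<30:",np.median(B@N))
E
```

```text
t: 4.38
eef_pos: [672.6, 47.1, 315.9]
tcp_rot: [-3.137, -0.612, 1.706]
ft_force: [0.4, -0.4, 0.9]
opening: 1.002
grip_force: 0.0
[-0.25  0.57  1.28  0.56  1.56 -0.47]
shift cm (tool axes) [ 0.03  0.14 12.72] in target axes [ 0.04  0.11 12.72] turn [-0.003 -0.001 -0.003]
pot 0.55 811 n [35.9 37.  37.6] top x [np.float64(45.6), np.float64(81.8)] s [np.float64(-17.8), np.float64(18.7)]
block 0.66 1310 n [35.6 36.8 37.4] top x [np.float64(-83.3), np.float64(-44.8)] s [np.float64(-19.2), np.float64(19.0)]
stage n at x<30: 322.0444078511336
```

View pics/w1.png

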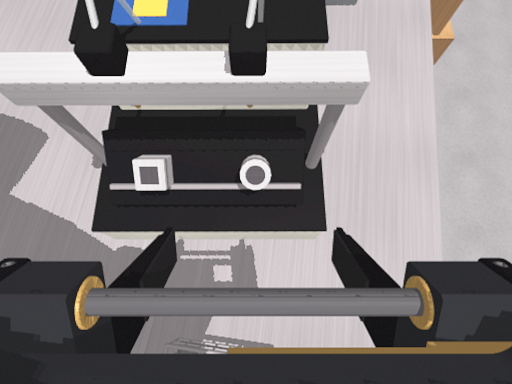

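The wrist picture shows the block at (152,173) and pot at (255,173) standing against the lip. Both agree with the computed frame within about 1 mm, so I'm going down the normal onto the pot.

```bash
python3 -m inch '[[0,0,0,0,0,4,-1],[0,0,0,0,0,4,-1],[0,0,0,0,0,4,-1],[0,0,0,0,0,4,-1],[0,0,0,0,0,3,-1],[0,0,0,0,0,1.5,-1],[0,0,0,0,0,0.7,-1],[0,0,0,0,0,0,-1],[0,0,0,0,0,0,-1],[0,0,0,0,0,0,-1]]'
python3 - <<'E'
from h import *
go(stage(64,8),RS)
E
```

```text
t: 5.78
eef_pos: [655.7, 167.5, 143.1]
tcp_rot: [-3.139, -0.612, 1.707]
ft_force: [0.6, -0.6, -0.8]
opening: 1.0
grip_force: 0.0
shift cm (tool axes) [-0.01  0.01  0.79] in target axes [-0.01  0.01  0.79] turn [-0.001 -0.001 -0.002]
```

```bash
python3 -m inch '[[0,0,0,0,0,0.4,-1],[0,0,0,0,0,0.35,-1],[0,0,0,0,0,0,-1],[0,0,0,0,0,0,1],[0,0,0,0,0,0,1],[0,0,0,0,0,0,1],[0,0,0,0,0,0,1],[0,0,0,0,0,0,1],[0,0,0,0,0,0,1],[0,0,0,0,0,0,1]]'
```

```text
t: 7.02
eef_pos: [654.8, 172.2, 136.4]
tcp_rot: [-3.137, -0.612, 1.707]
ft_force: [0.8, 0.8, -0.5]
opening: 0.393
grip_force: 30.0
```

```bash
python3 -m inch '[[0,0,0,0,0,-1,1],[0,0,0,0,0,-2,1],[0,0,0,0,0,-3,1],[0,0,0,0,0,-4,1],[0,0,0,0,0,-4,1],[0,0,0,0,0,-4,1],[0,0,0,0,0,0,1],[0,0,0,0,0,0,1]]'
python3 - <<'E'
from h import *
print(env.state()["joints"].round(2))
plan([650,-135.5,160],RD(np.pi/2-0.01),10)
E
```

```text
t: 8.02
eef_pos: [669.2, 69.7, 283.5]
tcp_rot: [-3.137, -0.612, 1.706]
ft_force: [-1.0, 0.5, -1.4]
opening: 0.394
grip_force: 30.0
[-0.22  0.58  1.34  0.57  1.48 -0.48]
[-0.005, -0.061, 0.014] [-2.35, -0.47, -0.14]
[-0.005, -0.061, 0.014] [-2.36, -0.43, 0.0]
[-0.005, -0.061, 0.014] [-2.36, -0.4, 0.14]
[-0.005, -0.061, 0.014] [-2.36, -0.37, 0.29]
[-0.005, -0.061, 0.014] [-2.34, -0.34, 0.43]
[-0.005, -0.061, 0.014] [-2.31, -0.31, 0.57]
[-0.005, -0.061, 0.014] [-2.28, -0.28, 0.71]
[-0.005, -0.061, 0.014] [-2.24, -0.25, 0.84]
[-0.005, -0.061, 0.014] [-2.18, -0.22, 0.98]
[-0.005, -0.061, 0.014] [-2.12, -0.2, 1.11]
```

```bash
python3 -m inch '[[-0.005,-0.061,0.014,-2.4,-0.5,-0.1,1],[-0.005,-0.061,0.014,-2.4,-0.4,0,1],[-0.005,-0.061,0.014,-2.4,-0.4,0.1,1],[-0.005,-0.061,0.014,-2.4,-0.4,0.3,1],[-0.005,-0.061,0.014,-2.3,-0.3,0.4,1],[-0.005,-0.061,0.014,-2.3,-0.3,0.6,1],[-0.005,-0.061,0.014,-2.3,-0.3,0.7,1],[-0.005,-0.061,0.014,-2.2,-0.3,0.8,1],[-0.005,-0.061,0.014,-2.2,-0.2,1,1],[-0.005,-0.061,0.014,-2.1,-0.2,1.1,1],[0,0,0,0,0,0,1],[0,0,0,0,0,0,1]]'
python3 - <<'E'
from h import *
go([650,-135.5,22],RD(np.pi/2-0.01))
for i in range(3):
    c=env.read_camera("top"); print(env.state()["ft_force"].round(1))
A=cloud(c,np.ones((384,512),bool))
F=A[(abs(A[:,0]-650)<60)&(abs(A[:,1]+135)<60)]; print(np.percentile(F[:,2],[10,30,50]))
E
```

```text
t: 9.52
eef_pos: [650.4, -135.1, 159.7]
tcp_rot: [3.14, -0.003, 1.564]
ft_force: [0.6, 0.4, -0.7]
opening: 0.391
grip_force: 30.0
shift cm (tool axes) [-0.07 -0.06 13.77] in target axes [-0.04 -0.04 13.77] turn [ 0.001 -0.003  0.003]
[-0.8 -0.3 -1.3]
[ 0.7  0.1 -0.6]
[-1.  -0.1 -1.2]
[458.30856454 468.18867403 473.10428119]
```

```bash
python3 -m inch '[[0,0,0,0,0,3,1],[0,0,0,0,0,3,1],[0,0,0,0,0,3,1],[0,0,0,0,0,2,1],[0,0,0,0,0,1,1],[0,0,0,0,0,0.5,1],[0,0,0,0,0,0.3,1],[0,0,0,0,0,0,1],[0,0,0,0,0,0,1]]'
```

```text
t: 10.8
eef_pos: [650.8, -136.0, 32.3]
tcp_rot: [3.139, -0.001, 1.563]
ft_force: [0.1, 0.1, -1.1]
opening: 0.396
grip_force: 30.0
```

```bash
python3 -m inch '[[0,0,0,0,0,0.4,1],[0,0,0,0,0,0.3,1],[0,0,0,0,0,0.2,1],[0,0,0,0,0,0.1,1],[0,0,0,0,0,0,1],[0,0,0,0,0,0,1]]'; python3 -m inch '[[0,0,0,0,0,0.1,1],[0,0,0,0,0,0.1,1],[0,0,0,0,0,0,1],[0,0,0,0,0,0,1]]'
```

```text
t: 11.55
eef_pos: [650.7, -135.9, 21.8]
tcp_rot: [3.14, -0.001, 1.563]
ft_force: [-0.3, -0.1, -0.4]
opening: 0.396
grip_force: 30.0
t: 12.05
eef_pos: [650.6, -135.9, 19.7]
tcp_rot: [3.14, -0.001, 1.563]
ft_force: [0.1, 0.1, -0.7]
opening: 0.396
grip_force: 30.0
```

```bash
python3 -m inch '[[0,0,0,0,0,0.1,1],[0,0,0,0,0,0,1],[0,0,0,0,0,0,1]]'
```

```text
t: 12.42
eef_pos: [650.6, -135.9, 18.7]
tcp_rot: [3.14, -0.001, 1.563]
ft_force: [0.9, -0.3, 0.1]
opening: 0.396
grip_force: 30.0
```

```bash
python3 -m inch '[[0,0,0,0,0,0.05,1],[0,0,0,0,0,0,1],[0,0,0,0,0,0,1]]'; python3 -c "
from h import *
for i in range(3): env.read_camera('wrist'); print(env.state()['ft_force'].round(1))"
```

```text
t: 12.8
eef_pos: [650.6, -135.9, 18.2]
tcp_rot: [3.14, -0.001, 1.563]
ft_force: [-0.4, 0.7, -0.5]
opening: 0.397
grip_force: 30.0
[-0.1  0.4 -0.7]
[ 0.1 -0.3 -1. ]
[-0.7  0.3 -1.5]
```

```bash
python3 -m inch '[[0,0,0,0,0,0.05,1],[0,0,0,0,0,0.05,1],[0,0,0,0,0,0,1],[0,0,0,0,0,0,1]]'; python3 -c "
from h import *
for i in range(3): env.read_camera('wrist'); print(env.state()['ft_force'].round(1))"
```

```text
t: 13.45
eef_pos: [650.6, -135.9, 17.3]
tcp_rot: [3.14, -0.001, 1.563]
ft_force: [-0.6, -0.1, 0.4]
opening: 0.395
grip_force: 30.0
[-0.4  0.9  0.4]
[0.7 0.2 0.9]
[ 0.  -0.3  0.5]
```

```bash
python3 -m inch '[[0,0,0,0,0,0.04,1],[0,0,0,0,0,0,1],[0,0,0,0,0,0,1]]'; python3 -c "
from h import *
for i in range(3): env.read_camera('wrist'); print(env.state()['ft_force'].round(1))"
```

```text
t: 13.98
eef_pos: [650.6, -135.9, 16.9]
tcp_rot: [3.14, -0.001, 1.563]
ft_force: [-0.8, -0.2, 1.9]
opening: 0.395
grip_force: 30.0
[-0.6  1.2  2.5]
[-1.1  1.2  1.3]
[-1.3  0.3  1.9]
```

Contact at about 3 N on the foam, so I release and withdraw.

```bash
python3 -m inch '[[0,0,0,0,0,0,0],[0,0,0,0,0,0,-0.3],[0,0,0,0,0,0,-0.3],[0,0,0,0,0,0,-0.3],[0,0,0,0,0,-0.5,-0.3],[0,0,0,0,0,-2,-0.3],[0,0,0,0,0,-3,-0.3],[0,0,0,0,0,-4,-0.3],[0,0,0,0,0,-5,-0.3],[0,0,0,0,0,-5,-0.3],[0,0,0,0,0,-5,-1],[0,0,0,0,0,-4,-1]]'
python3 - <<'E'
from h import *
c=env.read_camera("wrist"); cv2.imwrite("pics/w2.png",c["img"][:,:,::-1])
for g in env.trace(c,"pot")[:1]:
    P=cloud(c,g["mask"]); print(g["score"],np.median(P,0),np.percentile(P[:,2],[5,50,95]))
plan(stage(-64,180),RS,10)
E
```

```text
t: 15.62
eef_pos: [649.8, -136.1, 305.9]
tcp_rot: [3.137, -0.0, 1.563]
ft_force: [-0.4, -0.8, 0.8]
opening: 0.807
grip_force: 0.0
0.75 [ 650.10883246 -132.74902553   45.4422878 ] [25.50387199 45.4422878  46.95407732]
[0.006, 0.061, -0.014] [1.92, -1.11, 0.3]
[0.006, 0.061, -0.014] [1.91, -1.08, 0.42]
[0.006, 0.061, -0.014] [1.9, -1.05, 0.54]
[0.006, 0.061, -0.014] [1.88, -1.02, 0.66]
[0.006, 0.061, -0.014] [1.85, -0.99, 0.78]
[0.006, 0.061, -0.014] [1.81, -0.96, 0.9]
[0.006, 0.061, -0.014] [1.76, -0.93, 1.01]
[0.006, 0.061, -0.014] [1.71, -0.9, 1.13]
[0.006, 0.061, -0.014] [1.65, -0.87, 1.23]
[0.006, 0.061, -0.014] [1.58, -0.84, 1.34]
```

View pics/w2.png

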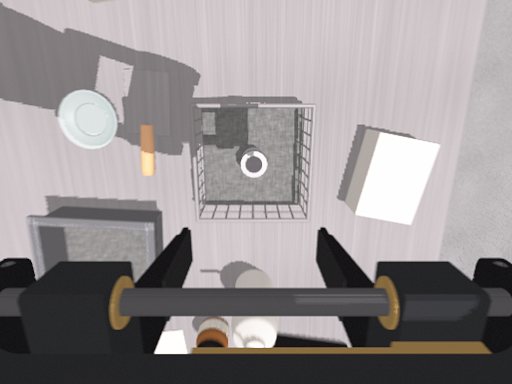

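The pot stands upright in the middle of the basket at (254,162), with its top at about 45.5 mm. Next is the block.

```bash
python3 -m inch '[[0.006,0.061,-0.014,1.9,-1.1,0.3,-1],[0.006,0.061,-0.014,1.9,-1.1,0.4,-1],[0.006,0.061,-0.014,1.9,-1,0.5,-1],[0.006,0.061,-0.014,1.9,-1,0.7,-1],[0.006,0.061,-0.014,1.8,-1,0.8,-1],[0.006,0.061,-0.014,1.8,-1,0.9,-1],[0.006,0.061,-0.014,1.8,-0.9,1,-1],[0.006,0.061,-0.014,1.7,-0.9,1.1,-1],[0.006,0.061,-0.014,1.6,-0.9,1.2,-1],[0.006,0.061,-0.014,1.6,-0.8,1.3,-1],[0,0,0,0,0,0,-1],[0,0,0,0,0,0,-1]]'
python3 - <<'E'
from h import *
print(env.state()["joints"].round(2))
go(stage(-64,8),RS)
c=env.read_camera("wrist")
for g in env.trace(c,"block")[:1]:
    P=cloud(c,g["mask"]); q=P-stage(0,0); h=q@N; T=q[abs(h-36)<3]
    xy=np.c_[T@U,T@S].astype(np.float32)
    print(g["score"],len(T),cv2.minAreaRect(xy),xy.min(0),xy.max(0),np.median(h))
E
```

```text
t: 17.23
eef_pos: [541.6, 55.1, 273.6]
tcp_rot: [-3.127, -0.611, 1.703]
ft_force: [1.2, 0.9, 0.0]
opening: 0.997
grip_force: 0.0
[-0.29  0.41  1.67  0.55  1.38 -0.62]
shift cm (tool axes) [ 0.33  0.25 16.96] in target axes [ 0.33  0.07 16.96] turn [-0.011 -0.    -0.005]
```

```bash
python3 -m inch '[[-0.011,0,-0.005,0.3,0.1,0,-1],[0,0,0,0,0,4,-1],[0,0,0,0,0,3,-1],[0,0,0,0,0,2,-1],[0,0,0,0,0,0,-1],[0,0,0,0,0,0,-1]]'
python3 - <<'E'
from h import *
go(stage(-64,8),RS)
c=env.read_camera("wrist"); cv2.imwrite("pics/w3.png",c["img"][:,:,::-1])
A=cloud(c,np.ones((384,512),bool)); q=A-stage(0,0); h=q@N; T=q[(abs(h-36)<2.5)&(abs(q@U+64)<35)&(abs(q@S)<30)]
if len(T)>10:
    xy=np.c_[T@U,T@S].astype(np.float32); print(len(T),cv2.minAreaRect(xy),xy.min(0),xy.max(0))
E
```

```text
t: 18.08
eef_pos: [535.1, 109.1, 201.9]
tcp_rot: [3.141, -0.612, 1.71]
ft_force: [0.6, 0.5, 0.5]
opening: 0.997
grip_force: 0.0
shift cm (tool axes) [-0.02 -0.04  7.97] in target axes [-0.01 -0.04  7.97] turn [ 0.    -0.002  0.   ]
2266 ((-64.13919067382812, 0.06757736206054688), (38.011898040771484, 37.65430450439453), 0.07004227489233017) [-83.14224  -18.774506] [-45.127647  18.900694]
```

View pics/w3.png

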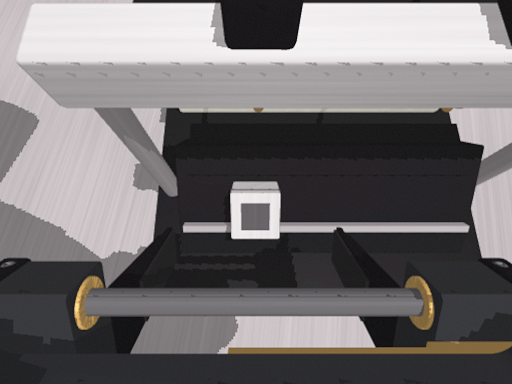

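The block at (256,211) is square to the frame and centred at x = -64.1. I go down, grasp and lift.

```bash
python3 -m inch '[[0,0,0,0,0,3,-1],[0,0,0,0,0,2.5,-1],[0,0,0,0,0,1.4,-1],[0,0,0,0,0,0.7,-1],[0,0,0,0,0,0.35,-1],[0,0,0,0,0,0,-1],[0,0,0,0,0,0,-1],[0,0,0,0,0,0,1],[0,0,0,0,0,0,1],[0,0,0,0,0,0,1],[0,0,0,0,0,0,1],[0,0,0,0,0,0,1],[0,0,0,0,0,0,1],[0,0,0,0,0,0,1]]'
```

```text
t: 19.88
eef_pos: [528.3, 154.7, 136.2]
tcp_rot: [-3.141, -0.613, 1.709]
ft_force: [0.9, 0.3, 0.3]
opening: 0.397
grip_force: 30.0
```

```bash
python3 -m inch '[[0,0,0,0,0,-1,1],[0,0,0,0,0,-2,1],[0,0,0,0,0,-3,1],[0,0,0,0,0,-4,1],[0,0,0,0,0,-4,1],[0,0,0,0,0,-4,1],[0,0,0,0,0,0,1],[0,0,0,0,0,0,1]]'
python3 - <<'E'
from h import *
plan([416.5,-296,170],RD(np.pi/2-0.065),14)
E
```

```text
t: 20.88
eef_pos: [542.3, 52.3, 282.8]
tcp_rot: [-3.139, -0.613, 1.708]
ft_force: [0.2, 0.2, -1.8]
opening: 0.397
grip_force: 30.0
[-0.005, -0.044, 0.014] [-2.38, -1.23, -0.69]
[-0.005, -0.044, 0.014] [-2.42, -1.2, -0.59]
[-0.005, -0.044, 0.014] [-2.46, -1.16, -0.48]
[-0.005, -0.044, 0.014] [-2.5, -1.12, -0.38]
[-0.005, -0.044, 0.014] [-2.53, -1.09, -0.28]
[-0.005, -0.044, 0.014] [-2.55, -1.05, -0.17]
[-0.005, -0.044, 0.014] [-2.57, -1.01, -0.06]
[-0.005, -0.044, 0.014] [-2.59, -0.98, 0.04]
[-0.005, -0.044, 0.014] [-2.6, -0.94, 0.15]
[-0.005, -0.044, 0.014] [-2.6, -0.9, 0.26]
[-0.005, -0.044, 0.014] [-2.6, -0.87, 0.37]
[-0.005, -0.044, 0.014] [-2.59, -0.83, 0.48]
[-0.005, -0.044, 0.014] [-2.58, -0.8, 0.59]
[-0.005, -0.044, 0.014] [-2.56, -0.77, 0.7]
```

```bash
python3 -m inch '[[-0.005,-0.044,0.014,-2.4,-1.2,-0.7,1],[-0.005,-0.044,0.014,-2.4,-1.2,-0.6,1],[-0.005,-0.044,0.014,-2.5,-1.2,-0.5,1],[-0.005,-0.044,0.014,-2.5,-1.1,-0.4,1],[-0.005,-0.044,0.014,-2.5,-1.1,-0.3,1],[-0.005,-0.044,0.014,-2.5,-1.1,-0.2,1],[-0.005,-0.044,0.014,-2.6,-1,-0.1,1],[-0.005,-0.044,0.014,-2.6,-1,0,1],[-0.005,-0.044,0.014,-2.6,-0.9,0.2,1],[-0.005,-0.044,0.014,-2.6,-0.9,0.3,1],[-0.005,-0.044,0.014,-2.6,-0.9,0.4,1],[-0.005,-0.044,0.014,-2.6,-0.8,0.5,1],[-0.005,-0.044,0.014,-2.6,-0.8,0.6,1],[-0.005,-0.044,0.014,-2.6,-0.8,0.7,1],[0,0,0,0,0,0,1],[0,0,0,0,0,0,1]]'
python3 - <<'E'
from h import *
go([416.5,-296,45],RD(np.pi/2-0.065))
c=env.read_camera("wrist"); cv2.imwrite("pics/w4.png",c["img"][:,:,::-1])
A=cloud(c,np.ones((384,512),bool)); k=(abs(A[:,0]-416)<110)&(abs(A[:,1]+296)<110)
B=A[k&(abs(A[:,2]-70)<4)]; print(cv2.minAreaRect(B[:,:2].astype(np.float32)))
F=A[(abs(A[:,0]-416)<60)&(abs(A[:,1]+296)<60)&(A[:,2]<55)]; print("floor",np.percentile(F[:,2],[20,50,80]))
E
```

```text
t: 22.88
eef_pos: [416.9, -296.5, 170.8]
tcp_rot: [3.135, 0.003, 1.506]
ft_force: [0.5, 0.4, -0.9]
opening: 0.399
grip_force: 30.0
shift cm (tool axes) [ 0.09 -0.12 12.58] in target axes [ 0.05 -0.04 12.58] turn [ 0.006  0.003 -0.   ]
((415.07965087890625, -285.7781677246094), (155.41099548339844, 176.69515991210938), 86.3131332397461)
floor [12.17706969 12.77440238 13.36511133]
```

View pics/w4.png

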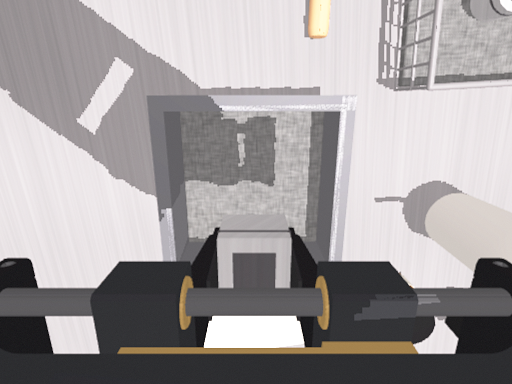

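The block hangs at (254,250), centred over the box. The foam reads about 13 mm, so contact should come near TCP z = 20.5.

```bash
python3 -m inch '[[0.006,0.003,0,0,0,3,1],[0,0,0,0,0,3,1],[0,0,0,0,0,3,1],[0,0,0,0,0,2.2,1],[0,0,0,0,0,1.4,1],[0,0,0,0,0,0.8,1],[0,0,0,0,0,0.4,1],[0,0,0,0,0,0.2,1],[0,0,0,0,0,0,1],[0,0,0,0,0,0,1]]'; python3 -c "
from h import *
for i in range(3): env.read_camera('wrist'); print(env.state()['ft_force'].round(1))"
```

```text
t: 24.18
eef_pos: [417.2, -298.0, 31.5]
tcp_rot: [3.14, 0.002, 1.505]
ft_force: [0.3, 0.1, -1.1]
opening: 0.399
grip_force: 30.0
[ 0.3 -0.4 -1.8]
[-0.1 -0.8 -0.8]
[ 0.3 -0.1 -1.3]
```

```bash
python3 -m inch '[[0,0,0,0,0,0.4,1],[0,0,0,0,0,0.3,1],[0,0,0,0,0,0.2,1],[0,0,0,0,0,0,1],[0,0,0,0,0,0,1]]'; python3 -m inch '[[0,0,0,0,0,0.06,1],[0,0,0,0,0,0,1],[0,0,0,0,0,0,1]]'; python3 -c "
from h import *
for i in range(3): env.read_camera('wrist'); print(env.state()['ft_force'].round(1))"
```

```text
t: 24.95
eef_pos: [417.1, -297.9, 22.2]
tcp_rot: [3.14, 0.002, 1.505]
ft_force: [-0.2, 0.5, -1.3]
opening: 0.396
grip_force: 30.0
t: 25.32
eef_pos: [417.1, -297.9, 21.6]
tcp_rot: [3.14, 0.002, 1.505]
ft_force: [0.3, -0.8, -1.2]
opening: 0.401
grip_force: 30.0
[-0.1 -0.3 -0.9]
[ 0.1  0.6 -1.2]
[ 0.6  0.2 -1. ]
```

```bash
for i in 1; do python3 -m inch '[[0,0,0,0,0,0.06,1],[0,0,0,0,0,0,1],[0,0,0,0,0,0,1]]'; done; python3 -c "
from h import *
for i in range(3): env.read_camera('wrist'); print(env.state()['ft_force'].round(1))"
```

```text
t: 25.85
eef_pos: [417.1, -297.9, 21.0]
tcp_rot: [3.141, 0.002, 1.505]
ft_force: [0.6, 0.5, -0.8]
opening: 0.395
grip_force: 30.0
[ 1.  -0.6 -1.3]
[-0.2  0.4 -1.5]
[-0.5 -0.  -0.6]
```

```bash
python3 -m inch '[[0,0,0,0,0,0.06,1],[0,0,0,0,0,0,1],[0,0,0,0,0,0,1]]'; python3 -c "
from h import *
for i in range(3): env.read_camera('wrist'); print(env.state()['ft_force'].round(1))"
```

```text
t: 26.38
eef_pos: [417.1, -297.9, 20.4]
tcp_rot: [3.14, 0.002, 1.505]
ft_force: [0.9, -0.3, -0.2]
opening: 0.397
grip_force: 30.0
[ 1.   0.2 -1.3]
[-0.5 -0.4 -0.1]
[-0.4 -1.3 -1.1]
```

```bash
python3 -m inch '[[0,0,0,0,0,0.06,1],[0,0,0,0,0,0,1],[0,0,0,0,0,0,1]]'; python3 -c "
from h import *
for i in range(3): env.read_camera('wrist'); print(env.state()['ft_force'].round(1))"
```

```text
t: 26.9
eef_pos: [417.1, -297.9, 19.8]
tcp_rot: [3.14, 0.002, 1.505]
ft_force: [-0.5, 0.4, 1.7]
opening: 0.4
grip_force: 30.0
[0.  0.2 1.4]
[-0.2 -1.4  2.1]
[-0.8  0.8  1.5]
```

Contact at about 2.7 N, so I release, withdraw upward and check.

```bash
python3 -m inch '[[0,0,0,0,0,0,0],[0,0,0,0,0,0,-0.3],[0,0,0,0,0,0,-0.3],[0,0,0,0,0,0,-0.3],[0,0,0,0,0,-0.5,-0.3],[0,0,0,0,0,-2,-0.3],[0,0,0,0,0,-3,-0.3],[0,0,0,0,0,-4,-0.3],[0,0,0,0,0,-5,-0.3],[0,0,0,0,0,-5,-0.3],[0,0,0,0,0,-5,-1],[0,0,0,0,0,-4,-1],[0,0,0,0,0,0,-1],[0,0,0,0,0,0,-1]]'
python3 - <<'E'
from h import *
c=env.read_camera("wrist"); cv2.imwrite("pics/w5.png",c["img"][:,:,::-1])
A=cloud(c,np.ones((384,512),bool))
k=(abs(A[:,0]-417)<40)&(abs(A[:,1]+298)<40)&(A[:,2]>40)&(A[:,2]<60);B=A[k]
print(B.mean(0),B[:,2].std(),cv2.minAreaRect(B[:,:2].astype(np.float32)))
c=env.read_camera("scene"); cv2.imwrite("pics/s2.png",c["img"][:,:,::-1])
for t in ["pot","block","dish","spatula","wash_bottle","jar"]:
    print(t,[(round(f["score"],2),w(c,f["centre"]).round(0).tolist()) for f in env.find_in(c,t)[:2]])
E
```

```text
t: 28.8
eef_pos: [416.4, -297.0, 304.2]
tcp_rot: [3.141, 0.001, 1.505]
ft_force: [0.3, 0.3, -0.4]
opening: 0.984
grip_force: 0.0
[ 415.70014267 -296.81992209   48.38650533] 1.5877684363050968 ((415.7723083496094, -297.5964660644531), (37.930877685546875, 36.9746208190918), 85.98722076416016)
pot [(0.75, [660.0, -139.0, 48.0]), (0.65, [431.0, -297.0, 49.0])]
block [(0.53, [427.0, -298.0, 47.0])]
dish [(0.84, [408.0, -76.0, 12.0])]
spatula [(0.79, [493.0, -66.0, 5.0])]
wash_bottle [(0.97, [670.0, -360.0, 105.0])]
jar [(0.78, [594.0, -449.0, 60.0])]
```

View pics/s2.png

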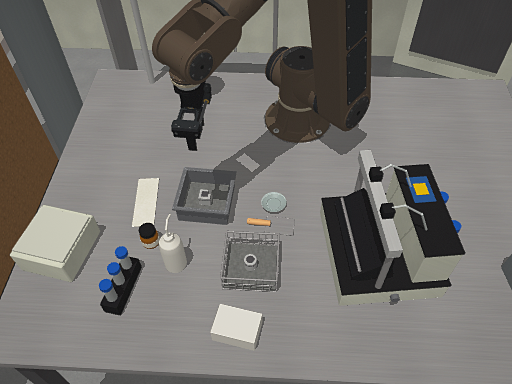

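View pics/w5.png

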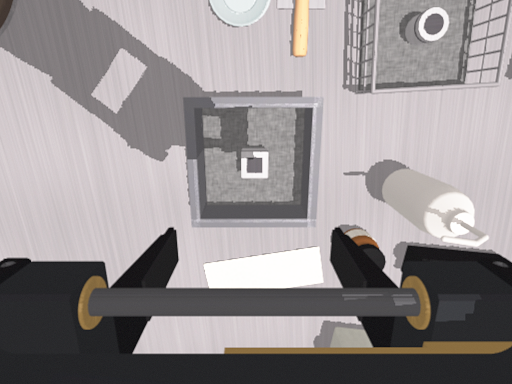

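The block stands upright in the box at (255,165) in the wrist view, and the pot stands in the basket at (250,260) in the scene view. The stage is empty and the bystanders are unmoved.

```bash
python3 -c "
from cell import env
print(env.job_done())"
```

```text
the job is handed in; nothing more can be done
None
```

The job is handed in: the pot stands upright on the foam in the wire basket and the block stands upright in the scrap box, each set down at about 3 N, with the stage clear, the machine not struck, the bystanders not moved, and about 29 s on the clock.

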